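Drop the heating mantle on its ratchet lift

TASK

The reflux run is over: take the heat off the flask. With the fingertips press down the long release lever above the lift's handle so that the pawl comes out of the toothed column, keep it pressed and push the arm with the heating mantle steadily, not slamming it, all the way down onto its stops; then let go so that the lever springs back and the pawl is in the teeth again. Push only: nothing is to be lifted or carried. Do not touch the flask, condenser or their stand, and leave the other things on the bench where they are.

Things in the scene. Friction and masses are not known exactly. Their poses are not given: they have to be found in the camera images.
- station: Fixed lift stand: grey base plate (370 x 190 x 14 mm, x -100 to +270) and dark toothed column (30 x 30 mm, top at 323 mm). Origin on the bench under the column's axis, z up. Handle and release lever stick out along the station's -x; the white heating mantle (140 mm across) is on the +x side, axis 135 mm from the column, behind it at +243 mm a 12 mm rod, 614 mm tall.
- lift_arm (a joint): Arm sliding on the toothed column, with handle, platform and mantle (about 1.5 kg): metres DOWN from its top position, 0 = top, 0.105 = fully down on its stops; starts between 0 and 0.03. Teeth 17.5 mm apart hold it unless the pawl is free. Pawl free, it stays where it is left (stiff slide) and takes 8 to 12 N of push to go down.
- release (a joint): Pawl and steel release lever, one sprung bell crank on the arm: rad, 0 = lever up, pawl in the teeth; 0.22 = lever pressed flat on the handle; the pawl is clear of the teeth from about 0.17. Takes 3 N at the pad to begin, 6.5 N at full press, so a push that moves the arm also keeps it pressed. Springs back when let go.
- pad (a point): Centre of the top face of the release lever's wide ribbed end (46 mm long, 32 mm wide), 163 mm from the column's axis along the station's -x. Full press brings it 31 mm down relative to the arm, then it goes down with the arm. About 0.21 m above the bench with lever up and arm at the top; nothing stands above it.
- grip_end (a point): Free end of the black handle that is fixed to the arm below the release lever (handle 32 mm wide, 22 mm high at its grip), at mid-height; it sticks out 49 mm beyond the release lever's end. Pushing here alone leaves the pawl locked.
- platform (a point): Centre of the top of the round platform (148 mm across) under the heating mantle, part of the sliding arm; 0.14 m above the bench at lift_arm 0.
- reflux: Glassware and its retort rod, fixed to the base: round flask (104 mm across, centre 229 mm above the bench, 135 mm from the column on the station's +x side) with finned condenser upright on it, up to 0.67 m. Origin as station. Not to be touched.
- beaker: Loose glass beaker, 50 mm across, 68 mm tall, on the bench beside the handle; origin at centre of its underside.
- small_bottle: Loose clear bottle with blue cap, 56 mm across, 100 mm tall, on the bench at the handle's other side; origin at centre of its underside.
- stopper: Loose glass stopper, 32 mm across the head, 48 mm tall, standing on the base plate; origin at centre of its underside.
- spatula: Loose slim steel laboratory spatula, 180 mm long, 9 mm wide, lying on the bench; origin at its middle.
- blue_cap_a: Loose clear bottle with blue cap, 70 mm across, 138 mm tall; origin at centre of its underside.
- blue_cap_b: Loose amber bottle with blue cap, 70 mm across, 138 mm tall; origin at centre of its underside.
- wash_bottle: Loose white wash bottle, 74 mm across, 185 mm tall to its bent spout; origin at centre of its underside.

How it is judged (in metres and radians):
On the way, in this order (a step that is already met when the one before it is completed fails the run):
1. the release lever is pressed: the pawl is out of the teeth (value of joint release above 0.165 rad), for 0.05 s.
2. the arm goes down past the teeth with the pawl held free (value of joint lift_arm above 0.07 m and value of joint release above 0.13 rad).
At the end, for the whole second after the job is handed in: The arm is within 4 mm of its bottom stops (lift_arm above 0.101 m) and at rest, and the release lever has sprung back (release below 0.06 rad), so the pawl is in the teeth (value of joint lift_arm above 0.101 m and value of joint release below 0.06 rad and linear speed of lift_arm below 0.01 m/s); the robot touches nothing.
It fails at once if flask, condenser or their stand touched (contact force between any of the fingers, the arm and reflux above 1 N).
It fails at once if arm slammed down (faster than 0.4 m/s) (velocity of joint lift_arm above 0.4 m/s).
It fails at once if arm raised instead of lowered (distance of platform from where it was at the start of the episode above 0.012 m and value of joint lift_arm below 0.012 m).
It fails at once if another thing on the bench moved by more than 20 mm or lifted (distance of any of beaker, small_bottle, stopper, spatula, blue_cap_a, blue_cap_b, wash_bottle from where it was at the start of the episode above 0.02 m).
It also fails if it takes over 32 s, if anything falls off the work surface, if the arm or the gripper's body presses on something with over 40 N, if the wrist force passes 120 N, or if a joint passes its speed limit or range.

ROBOT

A 6-joint arm with a two-finger parallel gripper is mounted at the origin on the work surface. World frame = base frame: x ahead of the robot, y to its left, z up, the work surface at z = 0. Lengths are in mm, angles in rad, forces in N, time in s.
With the tool pointing down it reaches from about 250 to 800 mm from the base axis. Payload 8.5 kg.
Tool frame: the origin (TCP) lies on the centre line of the jaws, within the pads' length; the fingertips stand 8 mm ahead of it and the grasp point (between the pads) lies 11 mm behind it; z points along the fingers, y is the direction in which the jaws open and shut (so a half turn about z gives the same grasp; the last joint's range is limited). The gripper opens to 85 mm and grips with 20 to 120 N. Pads are 22 mm wide; open, the fingers measure 114 mm over their backs; the gripper's body (76 mm by 85 mm) begins 54 mm behind the grasp point. The pads swing forward as they close: fully open they stand 13 mm farther back than shut.
Start: joints at [-1.246, 0.238, -0.013, 1.319, 0, 1.571], TCP at [167.522, -497.51, 239.276] pointing down, gripper open.
Joint ranges: [-2.66, 2.66], [-1.03, 1.9], [-1.14, 1.46], [-1.82, 2.27], [-1.45, 1.34], [-3.14, 3.14]. Speed limits (rad/s): [2.22, 2.22, 2.79, 3.14, 3.14, 3.14].

INTERFACE

Orientations are given as [roll, pitch, yaw] about the fixed x, y, z axes, in that order (R = Rz(yaw) Ry(pitch) Rx(roll)).
In Python, from bench import r gives the robot as it stands.
- The arm moves only by the shell command python3 -m handwheel 'ROWS' [OPENING] [FORCE]. ROWS is JSON, a list of rows, each an object with "xyz": the shift along the tool's x, y, z in m, a list of three; "twist": the turn about the tool's z in rad. A call has 1 to 12 rows; each row shifts and turns the commanded pose from where the row before left it, along the tool's axes as they then stand; what a row does not reach is not made up. A row lasts 1/10 s, in which the tool goes at most 50 mm and 8.59 degrees, less where a joint would pass 70% of its speed; a pose out of reach is approached as far as the arm can. A call is refused whole if a number of a shift passes 0.05 or a number of a turn 0.15, either way. A call with a gripper value outside its range is refused whole. OPENING is the opening, from 0 (shut) to 1 (fully open), set as the call begins (- or left out, the last holds). The fingers move at their own pace and stop on an object; FORCE is the grip in N (left out, the last holds). Time passes only in rows, so rows that do not move let the fingers close. It gives the time, the measured TCP pose, the force and the opening at its end, in the units of the state.
- r.sense(): the state, without advancing time (a new reading comes with each control period).
- r.get_image(name): name is "side" or "top" or "wrist"; returns a dict with "image" (384x512x3 uint8, red, green, blue), "depth" (384x512 float32, mm along the optical axis (not along the pixel's ray), 0 where there is no reading), "vfov" (degrees; the focal length in pixels is half the picture's height over the tangent of half this angle, whatever the lens; pixels are square), "cx", "cy" (the principal point, pixels), "camera_from_world" (4x4, takes a point from world to camera coordinates); the wrist camera has in their place "tool_from_camera" (4x4, takes a point from camera to tool coordinates, whose origin is the TCP and whose axes are the flange's). Camera axes: x right, y down, z forward; pixel columns grow to the right and rows downward; lengths in mm; the calibration is good to about 2 mm. The wrist camera is an equidistant fisheye: a pixel r from the principal point sees the ray r / f radians off the axis. A picture is of the moment at which its call begins: read the wrist's pose just before it.
- r.close_job(): hands the job in, once; it reports no verdict.
The state is a dict: "time_s": time; "joint_positions": joint angles; "joint_velocities": joint speeds; "joint_torque": joint torques, N m; "tcp_pos": TCP position; "orientation": TCP orientation; "force": force on the tool from outside, world axes, zero at the start; "torque": the same for the moment, N m; "width": finger opening in mm.
Only numpy, scipy, OpenCV 4.12 (cv2) and the standard library are available. Lean on these libraries where they do the work, as an engineer would, in place of code of your own. Each camera call takes 0.05 s, during which the arm holds its last target. There are 200 camera calls.

## Working session

There is one attempt and no reset: what is moved stays moved. The work goes in short steps, Python scripts to look and compute and a shell command to move; the robot and the scene stay as the last step left them, time stands still between calls to the robot, and variables do not carry over. Pictures are saved under pics/ and viewed, about 8 in all and at most 12, crops included, and the job is handed in when it is done.

```bash
mkdir -p pics
cat > h.py <<'E'
import numpy as np,cv2
from bench import r
def pts(d):
    h,w=d["depth"].shape; f=h/2/np.tan(np.radians(d["vfov"])/2)
    v,u=np.mgrid[:h,:w]; z=d["depth"].astype(float)
    P=np.stack([(u-d["cx"])/f*z,(v-d["cy"])/f*z,z,np.ones_like(z)],-1)
    W=P@np.linalg.inv(d["camera_from_world"]).T
    W[z==0]=np.nan
    return W[...,:3]
E
python3 - <<'E'
from h import *
print(r.sense())
for n in("side","top"):
    d=r.get_image(n); cv2.imwrite(f"pics/{n}.png",d["image"][...,::-1]); np.save(n+"_w.npy",pts(d)); np.save(n+"_i.npy",d["image"])
    print(n,d["vfov"],d["camera_from_world"].round(3).tolist())
E
```

```text
{'time_s': 0.0, 'joint_positions': array([-1.24600497e+00,  2.38777188e-01, -1.42378698e-02,  1.31918894e+00,
        2.21124977e-05,  1.57079901e+00]), 'joint_velocities': array([ 0.00055628, -0.00045849, -0.00068891,  0.00080002,  0.00017806,
       -0.00081556]), 'joint_torque': array([ 2.36796273e-03, -5.38776541e+01,  3.46449351e+01,  1.81056757e-02,
        1.00648676e-04, -8.39997767e-06]), 'tcp_pos': array([ 167.4146807 , -497.17859869,  238.68587268]), 'orientation': array([-3.14018498e+00, -2.21086918e-05,  3.24788634e-01]), 'force': array([0.11413899, 0.37021097, 0.63346052]), 'torque': array([-0.00234427, -0.04158143,  0.04325426]), 'width': 85.84135103951193}
side 54.27075431342486 [[-0.917, -0.399, -0.014, 558.23], [-0.283, 0.673, -0.683, 206.649], [0.283, -0.622, -0.73, 1273.32], [0.0, 0.0, 0.0, 1.0]]
top 46.83144079088598 [[0.01, -1.0, 0.015, 66.985], [-0.997, -0.011, -0.074, 583.612], [0.074, -0.014, -0.997, 1682.293], [0.0, 0.0, 0.0, 1.0]]
```

View pics/side.png

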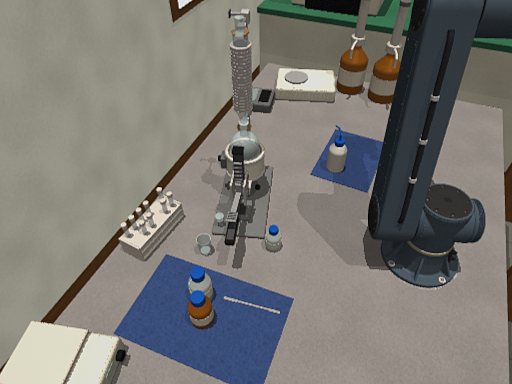

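View pics/top.png

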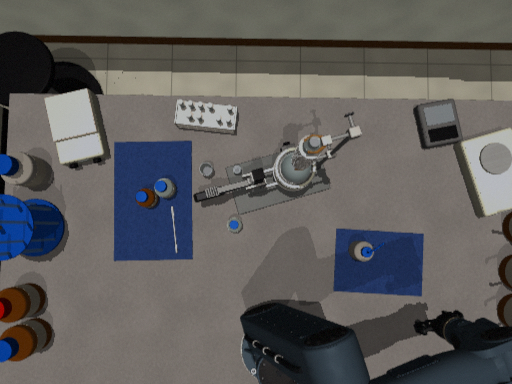

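The side view shows the lift with its handle near (232,225) and lever above it. In the top view the handle end is near (198,197), the flask near (295,168), the beaker at (207,170) and the small bottle at (235,225).

Run:
```python
from h import *
W=np.load("top_w.npy");I=np.load("top_i.npy")
c=I[130:240,180:340]; cv2.imwrite("pics/tc.png",cv2.resize(c,None,fx=5,fy=5,interpolation=cv2.INTER_CUBIC)[...,::-1])
# raised points along handle
for u in range(192,290,3):
    col=W[140:225,u]; z=col[:,2]; m=(z>70)
    if m.any():
        k=np.where(m)[0]; j=k[np.argmax(z[k])]
        print(u,140+k[0],140+k[-1],"mean",np.nanmean(col[k],0).round(),"top",col[j].round())
S=np.load("side_w.npy"); c=np.load("side_i.npy")[140:260,180:300]
cv2.imwrite("pics/sc.png",cv2.resize(c,None,fx=5,fy=5,interpolation=cv2.INTER_CUBIC)[...,::-1])
```

```text
195 194 201 mean [562. 293. 154.] top [563. 292. 158.]
198 193 202 mean [562. 282. 153.] top [570. 281. 159.]
201 173 201 mean [574. 273. 145.] top [567. 271. 159.]
204 191 200 mean [569. 261. 154.] top [571. 260. 160.]
207 189 199 mean [572. 247. 190.] top [574. 246. 205.]
210 173 198 mean [582. 237. 182.] top [589. 236. 201.]
213 187 197 mean [579. 226. 190.] top [592. 226. 198.]
216 187 196 mean [581. 216. 186.] top [579. 215. 196.]
219 187 196 mean [582. 207. 173.] top [590. 206. 193.]
222 187 195 mean [584. 196. 172.] top [593. 195. 192.]
225 186 192 mean [591. 186. 180.] top [583. 185. 186.]
228 185 224 mean [580. 176. 160.] top [594. 175. 184.]
231 185 224 mean [552. 166. 143.] top [598. 165. 178.]
234 184 224 mean [545. 155. 138.] top [602. 155. 177.]
237 172 224 mean [566. 145. 131.] top [602. 144. 177.]
240 182 188 mean [607. 134. 169.] top [599. 134. 176.]
243 175 187 mean [620. 123. 173.] top [630. 123. 213.]
246 174 191 mean [617. 113. 176.] top [640. 113. 212.]
249 173 190 mean [617. 102. 192.] top [627. 102. 213.]
252 171 190 mean [613.  92. 251.] top [633.  93. 325.]
255 170 189 mean [615.  82. 272.] top [636.  83. 328.]
258 169 188 mean [618.  73. 275.] top [633.  74. 326.]
261 168 188 mean [620.  63. 271.] top [630.  64. 328.]
264 170 188 mean [624.  50. 194.] top [621.  55. 325.]
267 170 187 mean [636.  37. 122.] top [666.  38. 128.]
270 169 186 mean [640.  27. 122.] top [667.  27. 126.]
273 166 185 mean [653.  16. 122.] top [616.  16. 127.]
276 159 185 mean [652.   8. 184.] top [686.  10. 213.]
279 155 186 mean [656.  -1. 194.] top [687.  -0. 211.]
282 147 188 mean [665. -11. 208.] top [667.  -7. 255.]
285 143 189 mean [669. -20. 219.] top [666. -17. 264.]
288 142 190 mean [668. -30. 228.] top [674. -26. 275.]
```

View pics/tc.png

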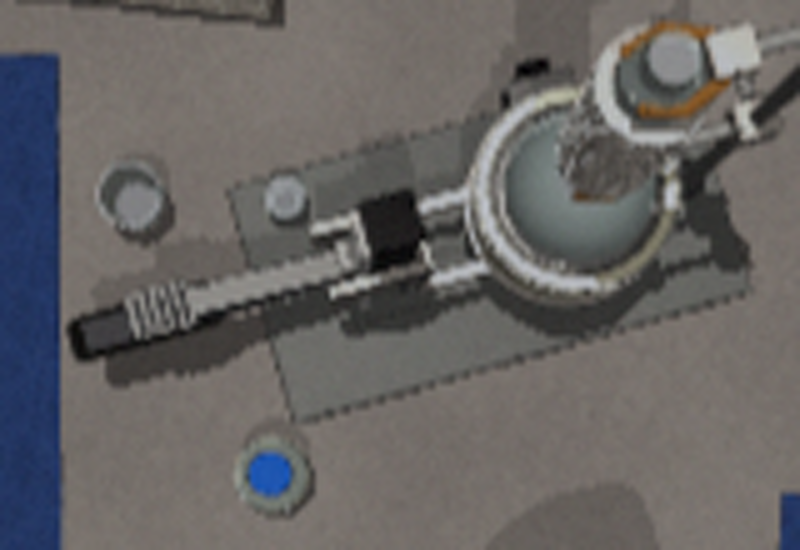

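View pics/sc.png

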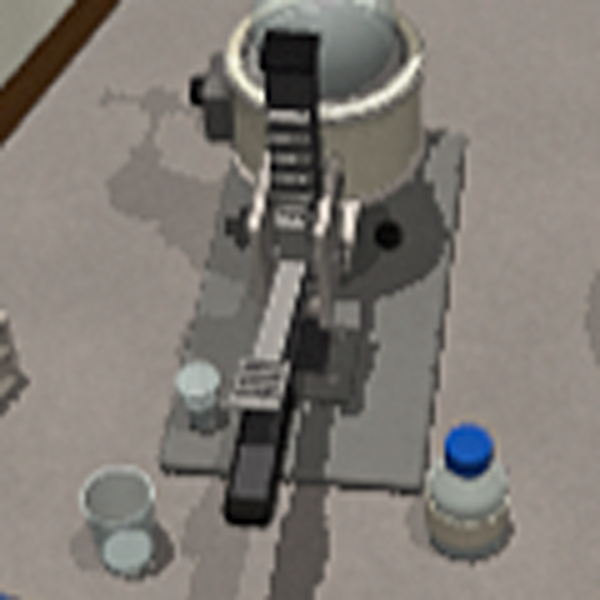

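The crops show the ribbed pad at crop (160,310), top-view pixel (212,192), and the column top at about (258,176). Next I measure both properly.

Run:
```python
from h import *
W=np.load("top_w.npy");S=np.load("side_w.npy")
A=W[165:195,240:275].reshape(-1,3); A=A[A[:,2]>315]; col=(A.min(0)+A.max(0))/2; print("col top",len(A),A.mean(0).round(1),col.round(1),np.ptp(A,axis=0).round())
for n,X in(("top",W[180:206,190:235]),("side",S[195:250,218:250])):
    X=X.reshape(-1,3); 
    X=X[(abs(X[:,0]-575)<50)&(X[:,1]>150)&(X[:,1]<320)]
    for lo in range(150,310,10):
        b=X[(X[:,1]>=lo)&(X[:,1]<lo+10)&(X[:,2]>130)]
        if len(b):
            t=b[b[:,2]>b[:,2].max()-8]; print(n,lo,len(t),t.mean(0).round(),t[:,0].min().round(),t[:,0].max().round())
```

```text
col top 126 [626.   73.9 322.9] [625.9  73.5 323.7] [42. 38. 15.]
top 150 10 [601. 156. 175.] 591.0 609.0
top 160 13 [599. 165. 178.] 591.0 609.0
top 170 15 [596. 175. 182.] 587.0 605.0
top 180 13 [592. 185. 185.] 583.0 601.0
top 190 8 [587. 196. 189.] 580.0 597.0
top 200 17 [584. 206. 189.] 569.0 594.0
top 210 16 [583. 216. 194.] 568.0 596.0
top 220 24 [580. 226. 194.] 565.0 596.0
top 230 24 [577. 236. 197.] 561.0 592.0
top 240 14 [576. 245. 199.] 561.0 589.0
top 250 5 [582. 252. 194.] 575.0 589.0
top 260 17 [569. 264. 155.] 556.0 582.0
top 270 18 [567. 274. 155.] 553.0 578.0
top 280 14 [564. 285. 157.] 549.0 574.0
top 290 11 [563. 294. 154.] 553.0 574.0
top 300 1 [567. 300. 151.] 567.0 567.0
side 150 12 [599. 155. 175.] 592.0 609.0
side 160 9 [598. 164. 177.] 590.0 606.0
side 170 12 [596. 174. 180.] 587.0 603.0
side 180 11 [592. 184. 182.] 584.0 601.0
side 190 14 [588. 195. 184.] 579.0 597.0
side 200 11 [585. 205. 187.] 571.0 594.0
side 210 24 [582. 215. 190.] 566.0 599.0
side 220 19 [580. 225. 192.] 565.0 595.0
side 230 24 [576. 235. 194.] 561.0 594.0
side 240 26 [572. 245. 196.] 559.0 588.0
side 250 9 [580. 252. 196.] 567.0 587.0
side 260 22 [567. 266. 154.] 555.0 580.0
side 270 27 [564. 276. 153.] 549.0 580.0
side 280 28 [561. 285. 152.] 546.0 578.0
side 290 25 [562. 295. 150.] 547.0 574.0
```

Both views agree: the pad is at about (579, 230, 195), on the line 163 mm from the column at (626, 74). The start yaw is already aligned with the lever. I'll shut the gripper, rise and cross.

```bash
python3 -m handwheel '[{"xyz":[0,0,-0.03],"twist":0},{"xyz":[0,0,-0.03],"twist":0},{"xyz":[0.026,-0.0232,0],"twist":0},{"xyz":[0.026,-0.0232,0],"twist":0},{"xyz":[0.026,-0.0232,0],"twist":0},{"xyz":[0.026,-0.0232,0],"twist":0},{"xyz":[0.026,-0.0232,0],"twist":0},{"xyz":[0.026,-0.0232,0],"twist":0},{"xyz":[0.026,-0.0232,0],"twist":0},{"xyz":[0.026,-0.0232,0],"twist":0},{"xyz":[0.026,-0.0232,0],"twist":0},{"xyz":[0.026,-0.0232,0],"twist":0}]' 0 40
python3 -m handwheel '[{"xyz":[0.026,-0.0232,0],"twist":0},{"xyz":[0.026,-0.0232,0],"twist":0},{"xyz":[0.026,-0.0232,0],"twist":0},{"xyz":[0.026,-0.0232,0],"twist":0},{"xyz":[0.026,-0.0232,0],"twist":0},{"xyz":[0.026,-0.0232,0],"twist":0},{"xyz":[0.026,-0.0232,0],"twist":0},{"xyz":[0.026,-0.0232,0],"twist":0},{"xyz":[0.026,-0.0232,0],"twist":0},{"xyz":[0.026,-0.0232,0],"twist":0},{"xyz":[0.026,-0.0232,0],"twist":0},{"xyz":[0,0,0],"twist":0}]'
```

```text
time_s: 1.3
tcp_pos: [340.2, -193.3, 299.2]
orientation: [-3.141, 0.0, 0.325]
force: [0.8, -0.3, 0.1]
width: -0.1
time_s: 2.5
tcp_pos: [530.9, 141.5, 297.9]
orientation: [-3.141, 0.001, 0.328]
force: [0.2, -0.3, -0.7]
width: -0.2
```

```bash
python3 -m handwheel '[{"xyz":[0.025,-0.023,0],"twist":0},{"xyz":[0.025,-0.023,0],"twist":0},{"xyz":[0.0237,-0.0226,0],"twist":0},{"xyz":[0,0,0.03],"twist":0},{"xyz":[0,0,0.03],"twist":0},{"xyz":[0,0,0.01],"twist":0},{"xyz":[0,0,0],"twist":0},{"xyz":[0,0,0],"twist":0}]'
python3 - <<'E'
from h import *
print(r.sense()["tcp_pos"])
a=r.get_image("side")["image"][110:270,150:310]; b=r.get_image("top")["image"][130:250,160:320]
a=cv2.resize(a,(400,400),interpolation=2); b=cv2.resize(b,(400,300),interpolation=2); b=cv2.copyMakeBorder(b,0,100,0,0,0)
cv2.imwrite("pics/ab.png",np.hstack([a,b])[...,::-1])
E
```

```text
time_s: 3.3
tcp_pos: [581.9, 214.5, 230.7]
orientation: [-3.13, -0.001, 0.348]
force: [-0.3, -0.8, 0.3]
width: -0.2
[581.86275306 214.53252606 230.65897136]
```

View pics/ab.png

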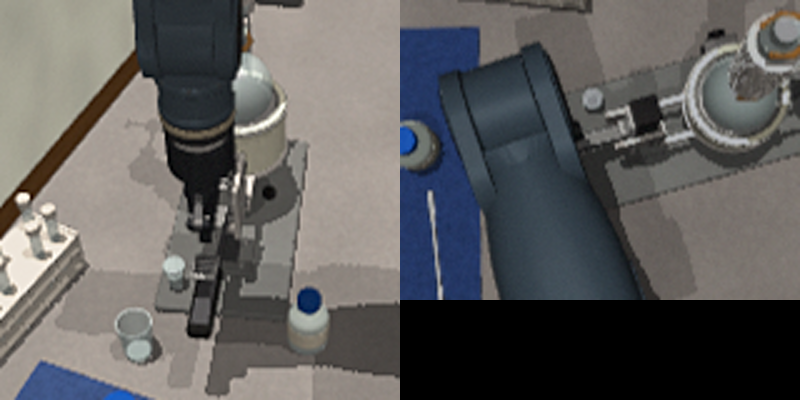

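The fingertips are above the lever, a bit short of the pad. The TCP is 15 mm short in y and the orientation has drifted, so I'll check the joints.

Run:
```python
from h import *
s=r.sense()
for k in("time_s","joint_positions","tcp_pos","orientation","force"):print(k,s[k].round(3) if k!="time_s" else s[k])
```

```text
time_s 3.4
joint_positions [0.348 0.406 0.211 1.373 0.011 3.141]
tcp_pos [582.244 214.776 231.167]
orientation [-3.13e+00 -2.00e-03  3.48e-01]
force [ 0.329  0.121 -0.936]
```

Joint 6 is at its range end, so I'll turn the tool away from it. The fingers' 22 x 29 mm section needs no exact yaw.

```bash
python3 -m handwheel '[{"xyz":[0,0,0],"twist":-0.1},{"xyz":[0,0,0],"twist":-0.1},{"xyz":[0,0,0],"twist":-0.05},{"xyz":[0,0,0],"twist":0},{"xyz":[0,0,0],"twist":0}]'
python3 - <<'E'
from h import *
s=r.sense(); print(s["joint_positions"].round(3))
y=s["orientation"][2]; d=np.array([579,230])-s["tcp_pos"][:2]
print("tool dx dy",d@[np.cos(y),np.sin(y)],d@[np.sin(y),-np.cos(y)], s["tcp_pos"])
E
```

```text
time_s: 3.9
tcp_pos: [582.0, 214.8, 230.4]
orientation: [-3.131, -0.004, 0.597]
force: [-0.8, 0.7, 0.1]
width: -0.2
[0.348 0.406 0.21  1.373 0.011 2.893]
tool dx dy 6.07899342459487 -14.198090577042016 [581.95144573 214.83989099 230.35807677]
```

```bash
python3 -m handwheel '[{"xyz":[0.003,-0.007,0],"twist":0},{"xyz":[0.003,-0.007,0],"twist":0},{"xyz":[0,0,0.01],"twist":0},{"xyz":[0,0,0.01],"twist":0},{"xyz":[0,0,0.005],"twist":0},{"xyz":[0,0,0.005],"twist":0},{"xyz":[0,0,0.005],"twist":0},{"xyz":[0,0,0],"twist":0}]'
python3 - <<'E'
from h import *
print(r.sense()["joint_positions"].round(3))
a=r.get_image("side")["image"][150:250,190:290]
w=r.get_image("wrist")["image"]
a=cv2.resize(a,(384,384),interpolation=2)
cv2.imwrite("pics/press1.png",np.hstack([a,w[:,80:464]])[...,::-1])
E
```

```text
time_s: 4.7
tcp_pos: [578.6, 230.2, 194.2]
orientation: [-3.13, -0.003, 0.598]
force: [-0.2, 0.7, 3.6]
width: 0.2
[0.373 0.423 0.143 1.291 0.012 2.916]
```

View pics/press1.png

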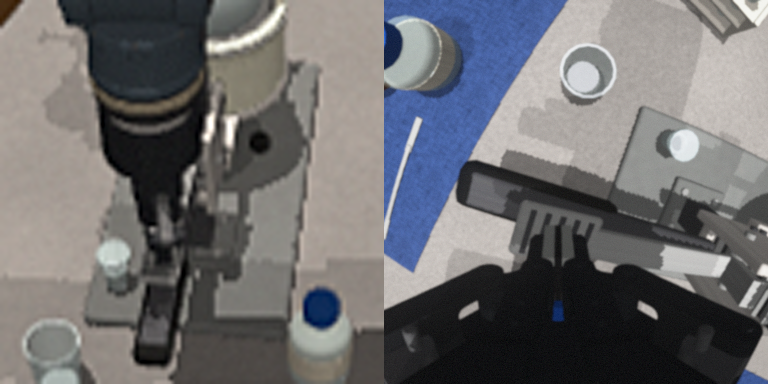

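The fingertips are on the middle of the ribbed pad, with 3.6 N of contact. Next I press steadily and watch the force.

```bash
python3 -m handwheel '[{"xyz":[0,0,0.005],"twist":0},{"xyz":[0,0,0.005],"twist":0},{"xyz":[0,0,0.005],"twist":0},{"xyz":[0,0,0.005],"twist":0},{"xyz":[0,0,0.003],"twist":0},{"xyz":[0,0,0],"twist":0},{"xyz":[0,0,0],"twist":0}]'
python3 -m handwheel '[{"xyz":[0,0,0.005],"twist":0},{"xyz":[0,0,0.005],"twist":0},{"xyz":[0,0,0.005],"twist":0},{"xyz":[0,0,0.005],"twist":0},{"xyz":[0,0,0.005],"twist":0},{"xyz":[0,0,0.005],"twist":0}]'
```

```text
time_s: 5.5
tcp_pos: [578.7, 230.8, 171.5]
orientation: [-3.13, -0.004, 0.599]
force: [-0.2, 3.3, 6.4]
width: 0.0
time_s: 6.1
tcp_pos: [578.7, 230.8, 141.8]
orientation: [-3.131, -0.004, 0.599]
force: [-0.5, 1.5, 9.1]
width: -0.4
```

The arm is sliding at about 9 N, which fits the 8–12 N given. I'll carry on down.

```bash
python3 -m handwheel '[{"xyz":[0,0,0.006],"twist":0},{"xyz":[0,0,0.006],"twist":0},{"xyz":[0,0,0.006],"twist":0},{"xyz":[0,0,0.006],"twist":0},{"xyz":[0,0,0.006],"twist":0},{"xyz":[0,0,0.006],"twist":0},{"xyz":[0,0,0.006],"twist":0},{"xyz":[0,0,0.004],"twist":0}]'
python3 -m handwheel '[{"xyz":[0,0,0.004],"twist":0},{"xyz":[0,0,0.004],"twist":0},{"xyz":[0,0,0.003],"twist":0},{"xyz":[0,0,0],"twist":0}]'
```

```text
time_s: 6.9
tcp_pos: [578.6, 230.9, 95.5]
orientation: [-3.132, -0.004, 0.598]
force: [-0.1, -0.9, 9.5]
width: -0.4
time_s: 7.3
tcp_pos: [578.6, 230.9, 84.4]
orientation: [-3.132, -0.003, 0.598]
force: [1.2, 0.3, 6.0]
width: 0.0
```

```bash
python3 -m handwheel '[{"xyz":[0,0,0.002],"twist":0},{"xyz":[0,0,0.002],"twist":0},{"xyz":[0,0,0],"twist":0}]'
```

```text
time_s: 7.6
tcp_pos: [578.8, 231.0, 82.3]
orientation: [-3.132, -0.005, 0.598]
force: [-3.6, -2.6, 20.4]
width: -0.1
```

```bash
python3 -m handwheel '[{"xyz":[0,0,0.002],"twist":0},{"xyz":[0,0,0],"twist":0},{"xyz":[0,0,0],"twist":0}]'
```

```text
time_s: 7.9
tcp_pos: [578.9, 231.0, 81.7]
orientation: [-3.132, -0.006, 0.598]
force: [-7.2, -3.9, 31.1]
width: -0.1
```

The force climbs to 31 N with almost no travel, so the arm is on its stops. Now I let go, straight up.

```bash
python3 -m handwheel '[{"xyz":[0,0,-0.005],"twist":0},{"xyz":[0,0,-0.005],"twist":0},{"xyz":[0,0,-0.006],"twist":0},{"xyz":[0,0,-0.008],"twist":0},{"xyz":[0,0,-0.008],"twist":0},{"xyz":[0,0,-0.01],"twist":0},{"xyz":[0,0,-0.02],"twist":0},{"xyz":[0,0,-0.025],"twist":0},{"xyz":[0,0,-0.03],"twist":0},{"xyz":[0,0,-0.03],"twist":0},{"xyz":[0,0,-0.03],"twist":0},{"xyz":[0,0,0],"twist":0}]'
python3 - <<'E'
from h import *
d=r.get_image("side"); S=pts(d); S0=np.load("side_w.npy")
X=S[190:290,190:270].reshape(-1,3)
for n,X in(("new",S),("old",S0)):
    X=X.reshape(-1,3); X=X[(X[:,2]>25)&(X[:,2]<215)]
    u=np.array([-.287,.958]); q=X[:,:2]-[626,74]; a=q@u; t=abs(q@[u[1],-u[0]])
    for lo in(145,155,165,175,195,205,215,225):
        b=X[(a>=lo)&(a<lo+10)&(t<14),2]
        if len(b): print(n,lo,len(b),np.percentile(b,85).round(1))
a=cv2.resize(d["image"][140:260,180:300],(384,384),interpolation=2)
w=r.get_image("wrist")["image"][:,80:464]
cv2.imwrite("pics/end.png",np.hstack([a,w])[...,::-1]); print(r.sense()["force"])
E
```

```text
time_s: 9.1
tcp_pos: [579.8, 230.3, 259.9]
orientation: [-3.131, -0.008, 0.599]
force: [0.2, -0.1, 0.6]
width: -0.1
new 145 22 104.8
new 155 38 106.5
new 165 41 108.2
new 175 42 109.9
new 195 25 67.7
new 205 18 68.0
new 215 28 68.1
new 225 34 64.8
old 145 25 191.1
old 155 37 193.9
old 165 41 196.0
old 175 49 197.7
old 195 27 155.0
old 205 22 154.5
old 215 24 154.1
old 225 44 151.8
[ 0.15710127  0.24328385 -0.23616884]
```

View pics/end.png

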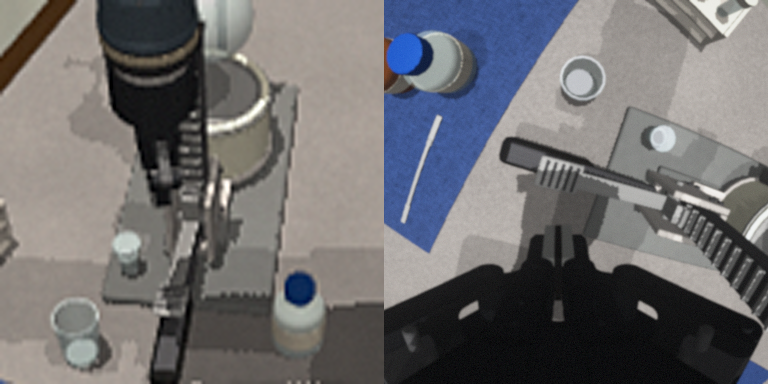

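The pad has sprung back to the same 40 mm or so above the handle, the arm is down, and the neighbouring things stand where they were. At the stop the fingertip was at 73.7 mm, and 210 − 31 − 105 predicts 74 mm. I'm handing in.

```bash
python3 -c "
from bench import r
print(r.close_job())"
```

```text
the job is handed in; nothing more can be done
None
```

The heating mantle is down on its stops, the release lever has sprung back, and I handed the job in at about 9 s. `close_job` gives no verdict, so this rests on my own checks.

**What I did:** With the gripper shut, I pressed the ribbed pad flat and pushed the arm down at about 50–60 mm/s. The push took about 9 N. I stopped when the force rose to 31 N with almost no further travel, then let go straight upward.

**Last checks:**
- **Travel:** the handle dropped about 87 mm. The fingertip was at 73.7 mm on the stop, against 74 mm expected at full travel.
- **Lever:** the pad sits the same 40 mm or so above the handle as at the start, to within about 2 mm, so the pawl should be back in the teeth. I did not see the pawl itself.
- **Contact:** the force on the tool is near zero, with the fingers about 145 mm clear above the pad.
- **Other things:** the beaker, small bottle, stopper and spatula look unmoved in the last pictures, by eye only. I did not measure them or re-check the other bottles.

**One thing went off plan:** joint 6 reached the end of its range (3.141 read, 3.14 given) as I came over the lever. That left the tool 15 mm short, so I turned it 0.25 rad and corrected the position before pressing.

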